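# Hang the engraver's parts caddies on the suction rack

## Task

Slide the suction gate fully shut and, with it shut, hang every handled steel caddy by its bail on the suction rack, one caddy to a hook. Once they all hang level and free, slide the gate open until its grip stands level with the mark plate beside the track, leave it there for at least three seconds so that the caddies are drawn clean, then slide it fully shut again. Leave the other things on the bench where they are.

Things in the scene. Friction and masses are not known exactly. Their poses are not given: they have to be found in the camera images.
- caddy0: Steel caddy with fixed bail, may be absent. Tray 76 (x) x 100 (y) x 58 mm high, open, walls 3 mm, 0.2-0.4 kg. Straps rise from its two end walls (inner faces y = -47, +47 mm) to a straight cross bar along y: 100 long, 10 wide (x), 8 mm high, centred 135 mm above the underside; 73 mm clear between rim and bar. Origin: centre of the underside, z up.
- caddy0_bar (a point): Middle of the underside of caddy0's cross bar, 131 mm above the caddy's underside; axes as the caddy's. This is what rests on a hook; two small lugs, reaching 6 mm below the bar at y = 11 to 16 mm either side, keep the hook there. Grip the bar outside the lugs.
- caddy1: Steel caddy with fixed bail, may be absent. Tray 76 (x) x 100 (y) x 58 mm high, open, walls 3 mm, 0.2-0.4 kg. Straps rise from its two end walls (inner faces y = -47, +47 mm) to a straight cross bar along y: 100 long, 10 wide (x), 8 mm high, centred 135 mm above the underside; 73 mm clear between rim and bar. Origin: centre of the underside, z up.
- caddy1_bar (a point): Middle of the underside of caddy1's cross bar, 131 mm above the caddy's underside; axes as the caddy's. This is what rests on a hook; two small lugs, reaching 6 mm below the bar at y = 11 to 16 mm either side, keep the hook there. Grip the bar outside the lugs.
- caddy2: Steel caddy with fixed bail, may be absent. Tray 76 (x) x 100 (y) x 58 mm high, open, walls 3 mm, 0.2-0.4 kg. Straps rise from its two end walls (inner faces y = -47, +47 mm) to a straight cross bar along y: 100 long, 10 wide (x), 8 mm high, centred 135 mm above the underside; 73 mm clear between rim and bar. Origin: centre of the underside, z up.
- caddy2_bar (a point): Middle of the underside of caddy2's cross bar, 131 mm above the caddy's underside; axes as the caddy's. This is what rests on a hook; two small lugs, reaching 6 mm below the bar at y = 11 to 16 mm either side, keep the hook there. Grip the bar outside the lugs.
- caddy3: Steel caddy with fixed bail, may be absent. Tray 76 (x) x 100 (y) x 58 mm high, open, walls 3 mm, 0.2-0.4 kg. Straps rise from its two end walls (inner faces y = -47, +47 mm) to a straight cross bar along y: 100 long, 10 wide (x), 8 mm high, centred 135 mm above the underside; 73 mm clear between rim and bar. Origin: centre of the underside, z up.
- caddy3_bar (a point): Middle of the underside of caddy3's cross bar, 131 mm above the caddy's underside; axes as the caddy's. This is what rests on a hook; two small lugs, reaching 6 mm below the bar at y = 11 to 16 mm either side, keep the hook there. Grip the bar outside the lugs.
- rack: Fixed suction rack: aluminium rail along y, 590 x 30 x 30 mm, top 125 mm above the table, on end posts (y = -270, +270 mm). Four steel hooks of 8 mm round bar, 130 mm apart: each rises from the rail to 210 mm, then runs level along -x, to the robot, for 113 mm, its end turned up 22 mm. Origin: on the table under the rail's middle.
- hook0 (a point): Top of hook 0's arm, about midway along it (-195 mm along the rack's y), 210 mm above the table, 65 mm in front of the rail's axis; axes as the rack's (the hook points along -x).
- hook1 (a point): Top of hook 1's arm, about midway along it (-65 mm along the rack's y), 210 mm above the table, 65 mm in front of the rail's axis; axes as the rack's (the hook points along -x).
- hook2 (a point): Top of hook 2's arm, about midway along it (+65 mm along the rack's y), 210 mm above the table, 65 mm in front of the rail's axis; axes as the rack's (the hook points along -x).
- hook3 (a point): Top of hook 3's arm, about midway along it (+195 mm along the rack's y), 210 mm above the table, 65 mm in front of the rail's axis; axes as the rack's (the hook points along -x).
- gate_base: Fixed aluminium track of the suction gate, 40 (x) x 170 (y) mm, 14 mm high; a duct and grey hose leave it on its +x side. Origin: centre of the underside; the grip slides along its y.
- gate (a joint): Suction gate position, m: 0 = fully shut (grip at the track's end nearest the robot), 0.12 = fully open (away from the robot). Stays where it is left; about 3 N to move.
- gate_top (a point): Centre of the top of the gate's black grip, a block 28 (x) x 20 (y, the sliding direction) x 40 mm high on the track; its top is 54.5 mm above the table. Axes as the track's.
- gate_mark: Small dark steel mark plate fixed beside the track, 32 (x) x 8 (y) x 18 mm high, at a different place along the track each time. Origin: centre of its underside; its y runs along the track. The grip is at the mark when the grip's middle stands level with the plate along y.
- tin: Bystander: open sheet-steel box without handle, 76 x 100 x 58 mm, same tray as the caddies. Origin: centre of the underside.
- wrench: Bystander: steel spanner 180 mm long, lying flat. Origin: centre of the underside.
- can: Bystander: metal can, 56 mm across, 70 mm high. Origin: centre of the underside.
- brick: Bystander: black power supply block 55 x 90 x 32 mm. Origin: centre of the underside.
- jar: Bystander: closed jar, 64 mm across, 75 mm high. Origin: centre of the underside.
- tape: Bystander: roll of grey tape, 90 mm across, 25 mm high. Origin: centre of the underside.
There are look-alikes about, which are no part of the job. What is shaped like the caddy2 but green is not meant.

How it is judged:
On the way, in this order (a step that is already met when the one before it is completed fails the run):
1. the suction gate is fully shut (value of joint gate below 0.006 m), for 0.2 s.
2. every caddy hangs by its bar on a hook, let go, with the gate still shut ((distance between caddy0_bar and hook0 below 0.04 m or distance between caddy0_bar and hook1 below 0.04 m or distance between caddy0_bar and hook2 below 0.04 m or distance between caddy0_bar and hook3 below 0.04 m) and height (world z) of each of caddy0, caddy1, caddy2, caddy3 above 0.05 m and angle between each of caddy0, caddy1, caddy2, caddy3's own z axis and vertical below 0.25 rad and contact force between each of caddy0, caddy1, caddy2, caddy3 and rack above 0.5 N and contact force between each of caddy0, caddy1, caddy2, caddy3 and the fingers below 0.3 N and (distance between caddy1_bar and hook0 below 0.04 m or distance between caddy1_bar and hook1 below 0.04 m or distance between caddy1_bar and hook2 below 0.04 m or distance between caddy1_bar and hook3 below 0.04 m) and (distance between caddy2_bar and hook0 below 0.04 m or distance between caddy2_bar and hook1 below 0.04 m or distance between caddy2_bar and hook2 below 0.04 m or distance between caddy2_bar and hook3 below 0.04 m) and (distance between caddy3_bar and hook0 below 0.04 m or distance between caddy3_bar and hook1 below 0.04 m or distance between caddy3_bar and hook2 below 0.04 m or distance between caddy3_bar and hook3 below 0.04 m) and value of joint gate below 0.006 m), for 0.3 s.
3. the gate is open at the mark and stays there for three seconds (y of gate_top in the frame of gate_mark between -0.007 and 0.007 m), for 2.5 s.
4. the gate is fully shut again (value of joint gate below 0.006 m), for 0.2 s.
At the end, for the whole second after the job is handed in: Every caddy present hangs level (within 14 degrees) and still from a hook of the rack, the middle of its bar within 40 mm of the middle of the hook's arm, released; the gate is fully shut again (below 6 mm). On the way its grip stood within 7 mm of the mark plate for about three seconds (all of step 2 and linear speed of each of caddy0, caddy1, caddy2, caddy3 below 0.06 m/s); the robot touches nothing.
It fails at once if a bystander is pushed more than 50 mm or tipped over (distance of any of tin, wrench, can, brick, jar, tape from where it was at the start of the episode above 0.05 m or angle between any of tin, wrench, can, brick, jar, tape's own z axis and vertical above 0.6 rad).
Of caddy0, caddy1, caddy2, caddy3 only 3 to 4 are there at a start; the rules pass over those that are not, and their reading is None.
At some moment in a run one of caddy0, caddy1, caddy2, caddy3 may be knocked a few centimetres aside while the robot is not near it.
It also fails if it takes over 208 s, if anything falls off the work surface, if the arm or the gripper's body presses on something with over 40 N, if the wrist force passes 120 N, or if a joint passes its speed limit or range.

## Robot

A 6-joint arm with a two-finger parallel gripper is mounted at the origin on the work surface. World frame = base frame: x ahead of the robot, y to its left, z up, the work surface at z = 0. Lengths are in m, angles in rad, forces in N, time in s.
With the tool pointing down it reaches from about 0.25 to 0.775 m from the base axis. Payload 4 kg.
Tool frame: the origin (TCP) lies between the finger pads; the fingertips stand 11 mm ahead of it and the grasp point (between the pads) lies 8 mm behind it (robot.tip_extent is the z of the fingertips in the tool frame, in m); z points along the fingers, y is the line along which they close (so a half turn about z gives the same grasp; the last joint's range is limited). The gripper opens to 94 mm and grips with 3 to 60 N. Pads are 16 mm wide; open, the fingers measure 119 mm over their backs; the gripper's body (75 mm by 177 mm) begins 78 mm behind the grasp point.
Start: joints at [1.064, 0.087, 1.371, -0, 1.684, -0.103], TCP at [0.216, 0.506, 0.217] pointing down, gripper open.
Joint ranges: [-3.1, 3.1], [-0.76, 2.03], [0.27, 2.55], [-1.08, 4.22], [0.17, 2.65], [-2.57, 2.57]. Speed limits (rad/s): [2.79, 2.79, 3.14, 3.14, 3.14, 3.14].

## Interface

Orientations are given as [roll, pitch, yaw] about the fixed x, y, z axes, in that order (R = Rz(yaw) Ry(pitch) Rx(roll)).
In Python, from bench import robot, imaging gives the robot as it stands.
- The arm moves only by the shell command python3 -m pendant 'ROWS'. ROWS is JSON, a list of rows, each a list of 7 numbers: the shift along the world's x, y, z in cm, then the turn, a rotation vector about the world's x, y, z in degrees, then the opening, from 0 (shut) to 1 (fully open). In form: [[dx, dy, dz, ax, ay, az, jaw], ...]. A call has 1 to 8 rows; each row shifts and turns the commanded pose from where the row before left it; what a row does not reach is not made up. A row lasts 1/10 s, in which the tool goes at most 50 mm and 8.59 degrees, less where a joint would pass 70% of its speed; a pose out of reach is approached as far as the arm can. A call is refused whole if a number of a shift passes 5 or a number of a turn 8.59, either way. A call with a gripper value outside its range is refused whole. The fingers move at their own pace and stop on an object; the grip force is fixed at half the most. Time passes only in rows, so rows that do not move let the fingers close. It gives the time, the measured TCP pose, the force, the opening and the grip force at its end, in the units of the state.
- robot.get_obs(): the state, without advancing time (a new reading comes with each control period).
- imaging.snapshot(name): name is "scene" or "top" or "wrist"; returns the picture (420x560x3 uint8, red, green, blue); there is no depth.
- imaging.camera_params(name): a dict with "camera_matrix" (3x3 intrinsics, pixels), "R" (3x3) and "t" (3): a world point X has camera coordinates R X + t. Camera axes: x right, y down, z forward; pixel columns grow to the right and rows downward; lengths in m; the calibration is good to about 2 mm. A picture is of the moment at which its call begins: read the wrist's pose just before it. camera_params takes no time and is no camera call; for the wrist camera it gives the pose at the moment of the call.
- robot.close_job(): hands the job in; it is judged then, once.
The state is a dict: "time": time; "joint_positions": joint angles; "qvel": joint speeds; "joint_torque": joint torques, N m; "tool_pos": TCP position; "ee_rot": TCP orientation; "wrist_force": force on the tool from outside, world axes, zero at the start; "wrist_torque": the same for the moment, N m; "width": finger opening in m; "finger_force": force on a finger pad.
Only numpy, scipy, OpenCV 4.12 (cv2) and the standard library are available. Lean on these libraries where they do the work, as an engineer would, in place of code of your own. Each camera call takes 0.05 s, during which the arm holds its last target. There are 200 camera calls.

## Working session

There is one attempt and no reset: what is moved stays moved. The work goes in short steps, Python scripts to look and compute and a shell command to move; the robot and the scene stay as the last step left them, time stands still between calls to the robot, and variables do not carry over. Pictures are saved under pics/ and viewed, at most 14 in all, crops included, and the job is handed in when it is done.

```bash
ls; mkdir -p pics
cat > h.py <<'E'
import numpy as np, cv2
from bench import robot, imaging
def snap(n,f):
    p=imaging.camera_params(n); im=imaging.snapshot(n); cv2.imwrite('pics/'+f,im[:,:,::-1].copy()); return im,p
def px2w(p,u,v,z):
    K=np.array(p["camera_matrix"]);R=np.array(p["R"]);t=np.array(p["t"])
    d=R.T@np.linalg.inv(K)@[u,v,1]; c=-R.T@t
    return c+d*(z-c[2])/d[2]
def w2px(p,X):
    K=np.array(p["camera_matrix"]);R=np.array(p["R"]);t=np.array(p["t"])
    x=K@(R@np.array(X)+t); return x[:2]/x[2]
E
python3 - <<'E'
from h import *
import json
for n in("top","scene"):
    im,p=snap(n,n+'0.png'); np.set_printoptions(precision=4,suppress=True); print(n,np.array(p["camera_matrix"]).tolist(),np.array(p["R"]).round(4).tolist(),-np.array(p["R"]).T@np.array(p["t"]))
print(robot.get_obs())
E
```

```text
pics
top [[530.301965528018, 0.0, 269.80222360782966], [0.0, 530.301965528018, 207.87376715283088], [0.0, 0.0, 1.0]] [[0.018, -0.9998, 0.0008], [-0.9946, -0.018, -0.1023], [0.1023, 0.001, -0.9947]] [ 0.408  -0.0289  1.4518]
scene [[423.88508937388553, 0.0, 286.35657991894124], [0.0, 423.88508937388553, 211.61283026719676], [0.0, 0.0, 1.0]] [[0.2694, 0.963, -0.0097], [0.7582, -0.2183, -0.6144], [-0.5937, 0.1582, -0.789]] [ 1.1288 -0.1736  0.9217]
{'time': 0.1, 'joint_positions': array([ 1.0639,  0.0879,  1.372 , -0.    ,  1.6836, -0.1031]), 'qvel': array([ 0.0015, -0.0014, -0.0041,  0.0006,  0.0015, -0.0016]), 'joint_torque': array([  0.0016, -34.1252, -30.3301,   0.0719,   0.0305,  -0.0001]), 'tool_pos': array([0.2159, 0.5054, 0.2155]), 'ee_rot': array([-3.1397, -0.0002,  2.7378]), 'wrist_force': array([ 0.397 , -0.7473, -0.5195]), 'wrist_torque': array([ 0.0106, -0.0211, -0.0641]), 'finger_force': 0.0, 'width': 0.0940103095091038}
```

View pics/top0.png

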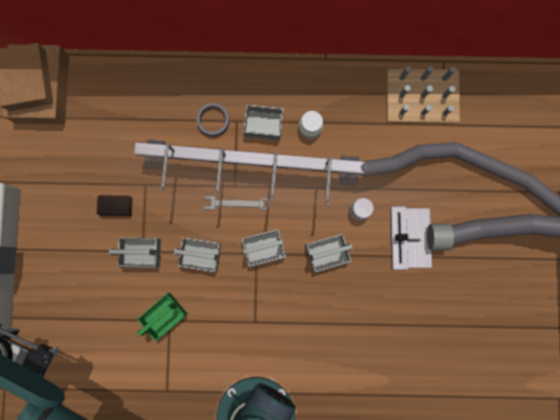

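View pics/scene0.png

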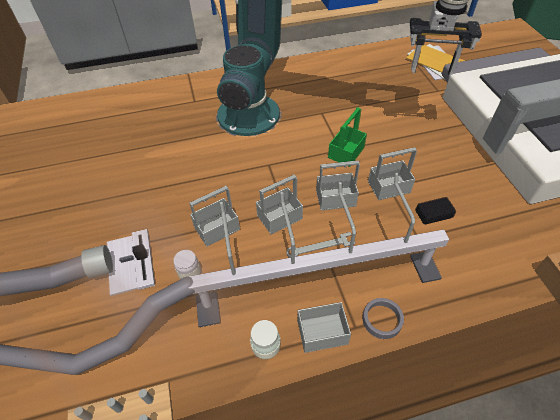

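Run:
```python
import cv2,numpy as np
a=cv2.imread('pics/top0.png');b=cv2.imread('pics/scene0.png')
o=np.zeros((600,800,3),np.uint8)
c=cv2.resize(a[225:280,100:360],None,fx=3,fy=3,interpolation=2);o[:165,:780]=c
c=cv2.resize(a[135:210,130:370],None,fx=2.5,fy=2.5,interpolation=2);o[165:352,:600]=c[:187]
c=cv2.resize(a[200:275,385:445],None,fx=3,fy=3,interpolation=2);o[355:580,:180]=c
c=cv2.resize(b[220:300,100:160],None,fx=3,fy=3,interpolation=2);o[355:595,200:380]=c
c=cv2.resize(b[140:245,180:420],None,fx=1.7,fy=1.7,interpolation=2);o[360:360+c.shape[0],385:385+c.shape[1]]=c
cv2.imwrite('pics/m1.png',o)
```

```text
(no output)
```

View pics/m1.png

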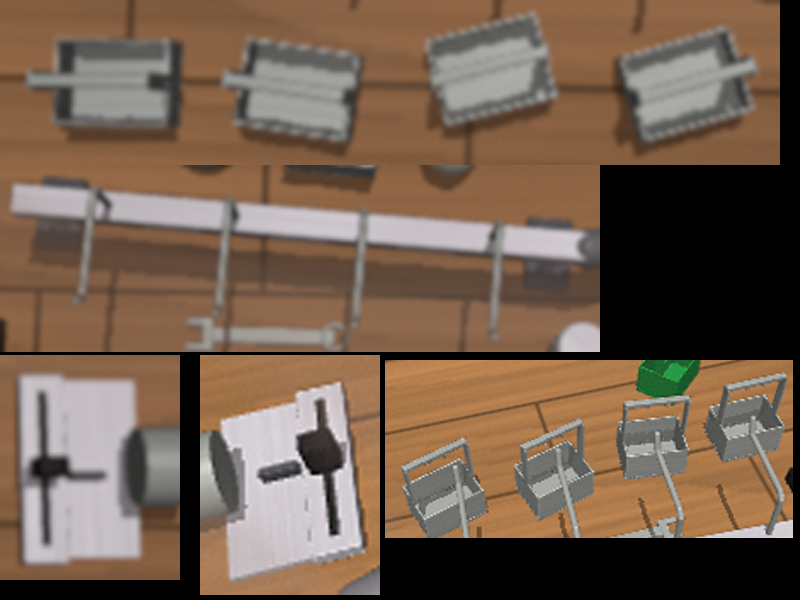

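```bash
cat > fit.py <<'E'
from h import *
from scipy.optimize import minimize
def T(x,y,a,P):
    c,s=np.cos(a),np.sin(a); P=np.asarray(P,float); return np.c_[x+c*P[:,0]-s*P[:,1], y+s*P[:,0]+c*P[:,1], P[:,2]]
def box(x0,x1,y0,y1,z0,z1): return [(x,y,z) for x in(x0,x1) for y in(y0,y1) for z in(z0,z1)]
BX=[box(-.038,.038,-.05,.05,0,.058),box(-.005,.005,-.05,.05,.131,.139),box(-.005,.005,-.05,-.047,.05,.139),box(-.005,.005,.047,.05,.05,.139)]
S=4
def render(p,q,roi):
    u0,u1,v0,v1=roi; m=np.zeros(((v1-v0)*S,(u1-u0)*S),np.uint8)
    for b in BX:
        uv=np.array([w2px(p,X) for X in T(*q,b)]); uv=((uv-[u0-.5,v0-.5])*S-.5)
        h=cv2.convexHull(np.round(uv*16).astype(np.int32)); cv2.fillConvexPoly(m,h,1,shift=4)
    return cv2.resize(m.astype(np.float32),None,fx=1/S,fy=1/S,interpolation=cv2.INTER_AREA)
def fit(im,p,guess,pad=38):
    c=w2px(p,(guess[0],guess[1],.05)).astype(int); roi=(max(c[0]-pad,0),min(c[0]+pad,560),max(c[1]-pad,0),c[1]+pad)
    r=im[roi[2]:roi[3],roi[0]:roi[1]].astype(int); sat=r.max(2)-r.min(2)
    m=((sat<30)&(r.max(2)>45)).astype(np.uint8)
    n,l,st,_=cv2.connectedComponentsWithStats(m); k=l[roi[3]-roi[2]-pad,pad] if 0 else 1+np.argmax(st[1:,4]); m=(l==k).astype(np.float32)
    m=cv2.morphologyEx(m,cv2.MORPH_CLOSE,np.ones((5,5)))
    f=lambda q:float(np.abs(render(p,q,roi)-m).sum())
    best=None
    for a in(-.15,.15):
        q0=np.array([guess[0],guess[1],guess[2]+a]); s=np.vstack([q0,q0+[.01,0,0],q0+[0,.01,0],q0+[0,0,-2*a]])
        o=minimize(f,q0,method='Nelder-Mead',options=dict(initial_simplex=s,xatol=1e-4,fatol=.05))
        if best is None or o.fun<best.fun: best=o
    return best.x,best.fun,m.sum()
def caddies(im,p,gs): 
    for i,g in enumerate(gs):
        q,e,n=fit(im,p,g); print('caddy',i,q.round(4),'yawdeg',round(np.degrees(q[2]),1),'err',round(e,1),'of',n)
E
python3 - <<'E'
from fit import *
im=cv2.imread('pics/top0.png')[:,:,::-1]; p=imaging.camera_params('top')
c=[(140,253),(199,255),(264,248),(328,254)]
yw=[0,-.15,.25,.25]
caddies(im,p,[(*px2w(p,*u,.05)[:2],a) for u,a in zip(c,yw)])
t=np.array([(80,299),(217,313),(354,324),(493,337)],float); t=(t-[0,165])/2.5+[130,135]
W=np.array([px2w(p,u,v,.23) for u,v in t]); print(W)
from scipy.optimize import least_squares
L=[(-.113,y,.23) for y in(.195,.065,-.065,-.195)]
o=least_squares(lambda q:(T(*q,L)-W).ravel(),[.55,0,0]); print('rack',o.x,np.abs(o.fun).max())
print('rail left corners',[px2w(p,12/2.5+130,(v-165)/2.5+135,.125)[:2] for v in(184,210)],'model',T(*o.x,[(.015,.295,0),(-.015,.295,0)])[:,:2])
print('hooks',T(*o.x,[(-.065,y,0) for y in(-.195,-.065,.065,.195)])[:,:2])
g=lambda u,v,z:px2w(p,u/3+385,(v-355)/3+200,z)[:2]
print('grip',g(49,468,.0545),'mark',g(90,475,.018),'track ends',g(43,375,.014),g(43,563,.014), 'edges',g(20,470,.014),g(68,470,.014))
E
```

```text
caddy 0 [0.4282 0.3197 0.007 ] yawdeg 0.4 err 64.6 of 1303.0
caddy 1 [ 0.425   0.1585 -0.1338] yawdeg -7.7 err 65.9 of 1228.0
caddy 2 [ 0.4452 -0.011   0.2729] yawdeg 15.6 err 59.6 of 1189.0
caddy 3 [ 0.4359 -0.1835  0.3172] yawdeg 18.2 err 64.8 of 1241.0
[[ 0.57422212  0.22368849  0.23      ]
 [ 0.56341312  0.09596976  0.23      ]
 [ 0.55542882 -0.03144385  0.23      ]
 [ 0.54562414 -0.16052962  0.23      ]]
rack [ 0.67237002  0.0236649  -0.07312972] 0.0027115110549259525
rail left corners [array([0.70540437, 0.31923495]), array([0.67850727, 0.31804945])] model [[0.70888398 0.31678046]
 [0.67896416 0.3189724 ]]
hooks [[ 0.59329617 -0.16606471]
 [ 0.60279456 -0.03641217]
 [ 0.61229295  0.09324036]
 [ 0.62179134  0.2228929 ]]
grip [ 0.4791671 -0.3753249] mark [ 0.47538885 -0.42125425] track ends [ 0.56564519 -0.38053556] [ 0.39583737 -0.37934797] edges [ 0.47894997 -0.35915326] [ 0.47973246 -0.40251787]
```

```bash
python3 -m pendant '[[1.4,-4.7,0,0,0,-8.4,0.6],[1.4,-4.7,0,0,0,-8.4,0.6],[1.4,-4.7,0,0,0,-8.4,0.6],[1.4,-4.7,0,0,0,-8.4,0.6],[1.4,-4.7,0,0,0,-8.4,0.6],[1.4,-4.7,0,0,0,-8.4,0.6],[1.4,-4.7,0,0,0,-8.4,0.6],[1.4,-4.7,0,0,0,-8.1,0.6]]' && python3 -m pendant '[[1.4,-4.7,0,0,0,0,0.6],[1.4,-4.7,0,0,0,0,0.6],[1.4,-4.7,0,0,0,0,0.6],[1.4,-4.7,0,0,0,0,0.6],[1.4,-4.7,0,0,0,0,0.6],[1.4,-4.7,0,0,0,0,0.6],[1.4,-4.7,0,0,0,0,0.6],[1.4,-4.7,0,0,0,0,0.6]]' && python3 -m pendant '[[1,-4,0,0,0,0,0.6],[0.9,-4,0,0,0,0,0.6],[0,-1.9,0,0,0,0,0.6],[0,0,0,0,0,0,0.6],[0,0,0,0,0,0,0.6]]'
python3 - <<'E'
from h import *
im,p=snap('wrist','w1.png'); print(robot.get_obs()['tool_pos'],robot.get_obs()['ee_rot'])
for n,X in dict(grip=(.479,-.375,.0545),mark=(.4754,-.421,.018)).items(): print(n,w2px(p,X))
E
```

```text
time: 0.9
tool_pos: [0.3279, 0.128, 0.2162]
ee_rot: [3.141, -0.0, 1.565]
wrist_force: [0.8, 0.8, 0.5]
width: 0.0564
finger_force: 0.0
time: 1.7
tool_pos: [0.44, -0.2482, 0.2159]
ee_rot: [-3.141, -0.001, 1.569]
wrist_force: [0.3, 0.3, 0.4]
width: 0.0565
finger_force: 0.0
time: 2.2
tool_pos: [0.4588, -0.3443, 0.2162]
ee_rot: [-3.141, -0.002, 1.57]
wrist_force: [-0.0, -0.7, -0.4]
width: 0.0565
finger_force: 0.0
[ 0.45897522 -0.34379296  0.21660227] [-3.14156495e+00 -1.01753175e-03  1.57112090e+00]
grip [292.91751705 219.74021057]
mark [287.75121313 246.35057598]
```

View pics/w1.png

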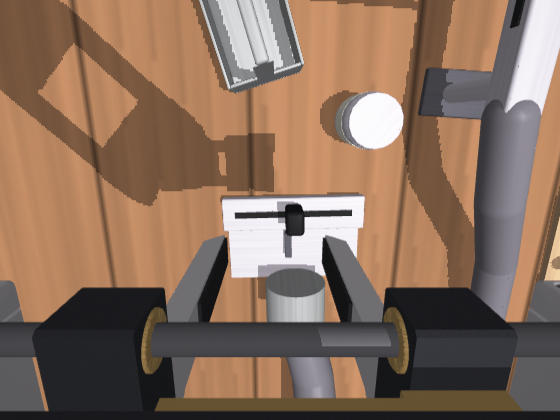

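```bash
python3 -m pendant '[[1,-1.5,-3.5,0,0,0,0.6],[1,-1.5,-3.5,0,0,0,0.6],[0.1,-0.1,-3.5,0,0,0,0.6],[0,0,-3.5,0,0,0,0.6],[0,0,-3,0,0,0,0.6],[0,0,-1,0,0,0,0.6],[0,0,0,0,0,0,0.1],[0,0,0,0,0,0,0.1]]' && python3 -m pendant '[[0,0,0,0,0,0,0.1],[0,0,0,0,0,0,0.1],[0,0,0,0,0,0,0.1],[0,0,0,0,0,0,0.1]]'
```

```text
time: 3.05
tool_pos: [0.4812, -0.3763, 0.0387]
ee_rot: [3.139, 0.002, 1.571]
wrist_force: [-0.1, -0.8, 0.4]
width: 0.0439
finger_force: 0.0
time: 3.45
tool_pos: [0.4807, -0.3768, 0.038]
ee_rot: [3.14, 0.002, 1.571]
wrist_force: [-0.7, 0.7, 3.3]
width: 0.0196
finger_force: 29.9
```

```bash
python3 -m pendant '[[-1.3,0,0,0,0,0,0.1],[-1.4,0,0,0,0,0,0.1],[-1.4,0,0,0,0,0,0.1],[-1.2,0,0,0,0,0,0.1],[-0.4,0,0,0,0,0,0.1],[-0.2,0,0,0,0,0,0.1],[0,0,0,0,0,0,0.1]]'
```

```text
time: 4.15
tool_pos: [0.4205, -0.3782, 0.0379]
ee_rot: [3.139, 0.004, 1.569]
wrist_force: [2.3, -3.7, 5.4]
width: 0.0202
finger_force: 29.9
```

```bash
python3 -m pendant '[[-0.2,0,0,0,0,0,0.1],[-0.2,0,0,0,0,0,0.1],[0,0,0,0,0,0,0.1]]'; python3 -m pendant '[[-0.2,0,0,0,0,0,0.1],[0,0,0,0,0,0,0.1],[0,0,0,0,0,0,0.1]]'
```

```text
time: 4.45
tool_pos: [0.4202, -0.3781, 0.0379]
ee_rot: [3.132, 0.005, 1.569]
wrist_force: [11.8, -4.8, 0.7]
width: 0.0197
finger_force: 29.9
time: 4.75
tool_pos: [0.42, -0.3782, 0.038]
ee_rot: [3.128, 0.006, 1.57]
wrist_force: [15.9, -3.7, -2.1]
width: 0.0201
finger_force: 29.9
```

```bash
python3 -m pendant '[[0.4,0,0,0,0,0,0.1],[0,0,0,0,0,0,0.5],[0,0,0,0,0,0,0.5],[0,0,0,0,0,0,0.5],[0,0,3,0,0,0,0.5],[1,1,5,0,0,0,0.5],[1,1,5,0,0,0,0.5],[1,1,4,0,0,0,0.5]]' && python3 -m pendant '[[1,0,0,0,0,0,0.5],[0,0,0,0,0,0,0.5],[0,0,0,0,0,0,0.5]]'
python3 - <<'E'
from h import *
from fit import *
im,p=snap('wrist','w2.png'); print(robot.get_obs()['tool_pos'])
print(w2px(p,(.42,-.377,.0545)),w2px(p,(.4754,-.421,.018)))
c=w2px(p,(.4754,-.421,.018)).astype(int);c2=w2px(p,(.45,-.39,.03)).astype(int)
o=cv2.resize(im[c2[1]-50:c2[1]+50,c2[0]-70:c2[0]+70],None,fx=5,fy=5,interpolation=2); print('off',c2-[70,50])
cv2.imwrite('pics/w2c.png',o[:,:,::-1])
it,pt=snap('top','t2.png')
caddies(it,pt,[(.428,.32,0),(.425,.1585,-.13),(.445,-.011,.27),(.436,-.1835,.31)])
E
```

```text
time: 5.55
tool_pos: [0.4475, -0.3463, 0.2043]
ee_rot: [-3.14, -0.001, 1.569]
wrist_force: [1.2, -0.3, 0.6]
width: 0.0466
finger_force: 0.0
time: 5.85
tool_pos: [0.4569, -0.3462, 0.1998]
ee_rot: [-3.137, -0.004, 1.57]
wrist_force: [-1.5, 0.6, 0.6]
width: 0.047
finger_force: 0.0
[ 0.45672329 -0.34625038  0.19953147]
[238.72360753 224.87788049] [290.52011267 250.52639534]
off [198 178]
caddy 0 [0.4285 0.3197 0.0124] yawdeg 0.7 err 60.0 of 1286.0
caddy 1 [ 0.4248  0.1587 -0.1411] yawdeg -8.1 err 59.9 of 1219.0
caddy 2 [ 0.4453 -0.0115  0.2711] yawdeg 15.5 err 49.9 of 1174.0
caddy 3 [ 0.4359 -0.1835  0.3177] yawdeg 18.2 err 58.7 of 1225.0
```

View pics/w2c.png

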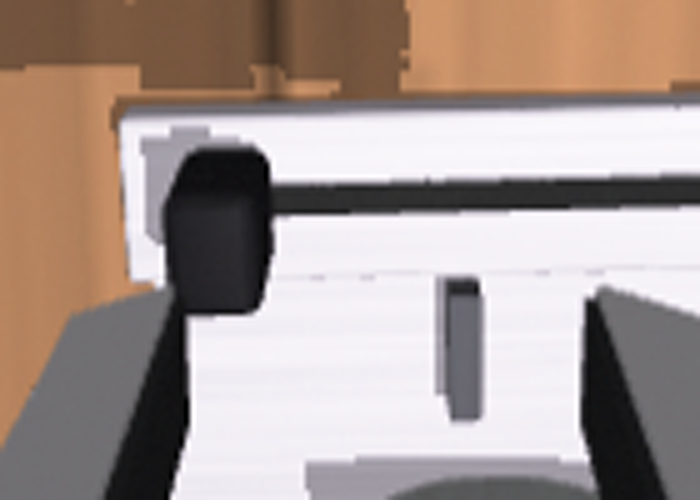

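```bash
python3 -m pendant '[[-0.6,3.8,0,0,0,4,0.5],[-0.6,3.8,0,0,0,4,0.5],[-0.6,3.8,0,0,0,4,0.5],[-0.6,3.8,0,0,0,4,0.5],[-0.5,3.5,0,0,0,2.2,0.5],[0,0,0,0,0,0,0.5],[0,0,0,0,0,0,0.5]]'
```

```text
time: 6.65
tool_pos: [0.4286, -0.1597, 0.2016]
ee_rot: [-3.14, -0.001, 1.888]
wrist_force: [-0.1, 0.2, -0.3]
width: 0.047
finger_force: 0.0
```

```bash
python3 -m pendant '[[0,0,-3,0,0,0,0.5],[0,0.1,-3,0,0,0,0.5],[0,0,-1.4,0,0,0,0.5],[0,0,0,0,0,0,0.5],[0,0,0,0,0,0,0],[0,0,0,0,0,0,0],[0,0,0,0,0,0,0],[0,0,0,0,0,0,0]]'; python3 -m pendant '[[0,0,0,0,0,0,0],[0,0,0,0,0,0,0],[0,0,2,0,0,0,0],[0,0,2,0,0,0,0],[0,0,3,0,0,0,0],[0,0,3,0,0,0,0],[0,0,2,0,0,0,0],[0,0,0,0,0,0,0]]'
python3 - <<'E'
from h import *
im,p=snap('scene','s3.png'); o=robot.get_obs(); print(o['tool_pos'],o['ee_rot'],o['wrist_force'],o['wrist_torque'])
x=cv2.resize(im[120:280,120:400],None,fx=2.8,fy=2.8); cv2.imwrite('pics/s3c.png',x[:,:,::-1])
E
```

```text
time: 7.45
tool_pos: [0.43, -0.1593, 0.1299]
ee_rot: [3.14, 0.002, 1.888]
wrist_force: [0.0, -0.5, 0.7]
width: 0.0185
finger_force: 0.0
time: 8.25
tool_pos: [0.4306, -0.1594, 0.2516]
ee_rot: [3.137, 0.004, 1.888]
wrist_force: [0.9, 0.2, -2.5]
width: 0.0094
finger_force: 30.0
[ 0.42983049 -0.15904969  0.24927511] [3.13997536e+00 1.21003408e-03 1.88802889e+00] [ 0.07742834  0.19904859 -3.94344615] [ 0.06321838  0.17723967 -0.03069512]
```

View pics/s3c.png

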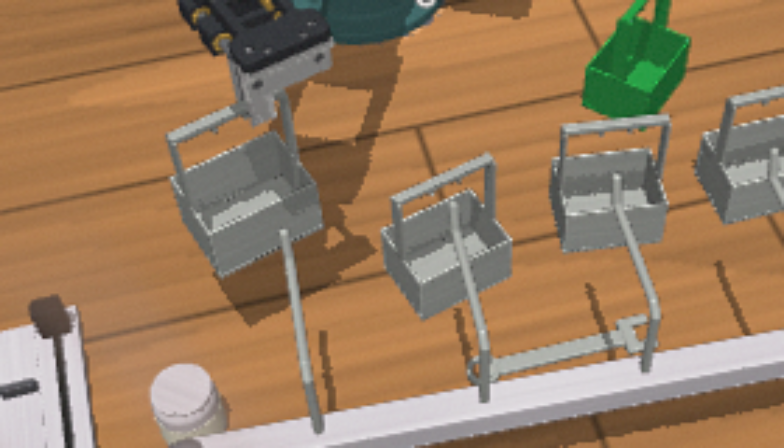

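```bash
python3 -m pendant '[[1.1,0.7,0,0,0,-5.6,0],[1.1,0.7,0,0,0,-5.6,0],[1.1,0.7,0,0,0,-5.6,0],[0.95,0.6,0,0,0,-5.6,0],[0,0,0,0,0,0,0],[0,0,0,0,0,0,0],[0,0,0,0,0,0,0]]'
```

```text
time: 9.0
tool_pos: [0.4711, -0.1321, 0.2477]
ee_rot: [-3.14, -0.0, 1.498]
wrist_force: [-0.8, 0.7, -2.4]
width: 0.0098
finger_force: 30.0
```

```bash
python3 -m pendant '[[2,-0.15,0,0,0,0,0],[2.5,-0.18,0,0,0,0,0],[2.5,-0.18,0,0,0,0,0],[2.5,-0.18,0,0,0,0,0],[2,-0.15,0,0,0,0,0],[0.6,-0.05,0,0,0,0,0],[0,0,0,0,0,0,0],[0,0,0,0,0,0,0]]'
python3 - <<'E'
from h import *
im,p=snap('scene','s4.png'); o=robot.get_obs(); print(o['tool_pos'],o['ee_rot'],o['wrist_force'],o['wrist_torque'])
x=cv2.resize(im[160:320,120:320],None,fx=3.7,fy=3.7); cv2.imwrite('pics/s4c.png',x[:,:,::-1])
E
```

```text
time: 9.8
tool_pos: [0.592, -0.141, 0.2487]
ee_rot: [-3.141, 0.0, 1.497]
wrist_force: [-0.0, 0.2, -2.5]
width: 0.0098
finger_force: 30.0
[ 0.59197404 -0.14095846  0.24904896] [-3.14141832e+00  1.29712246e-04  1.49671826e+00] [ 0.26187419 -0.79024164 -3.12938039] [-0.01558198  0.02603584 -0.03233552]
```

View pics/s4c.png

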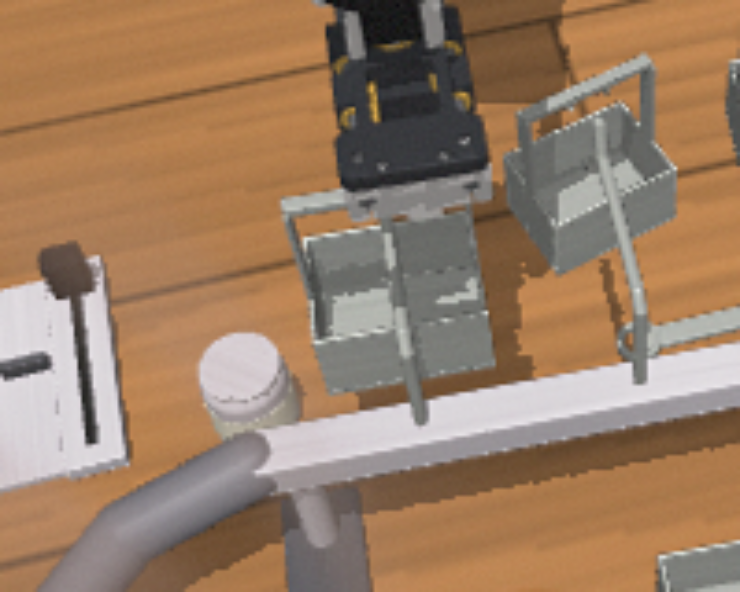

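```bash
python3 -m pendant '[[0,0,-1.5,0,0,0,0],[0,0,-1.2,0,0,0,0],[0,0,-0.6,0,0,0,0],[0,0,-0.4,0,0,0,0],[0,0,0,0,0,0,0],[0,0,0,0,0,0,0]]';python3 -m pendant '[[0,0,-0.3,0,0,0,0],[0,0,0,0,0,0,0],[0,0,0,0,0,0,0]]'
```

```text
time: 10.45
tool_pos: [0.593, -0.1409, 0.212]
ee_rot: [3.141, 0.0, 1.497]
wrist_force: [-0.4, 0.2, -2.1]
width: 0.0099
finger_force: 30.0
time: 10.75
tool_pos: [0.5929, -0.1409, 0.2088]
ee_rot: [3.141, 0.0, 1.497]
wrist_force: [-0.4, 0.1, -1.8]
width: 0.0095
finger_force: 30.0
```

```bash
python3 -m pendant '[[0,0,-0.2,0,0,0,0],[0,0,0,0,0,0,0],[0,0,0,0,0,0,0]]';python3 -m pendant '[[0,0,-0.1,0,0,0,0],[0,0,0,0,0,0,0]]'
```

```text
time: 11.05
tool_pos: [0.5932, -0.1409, 0.2078]
ee_rot: [3.14, 0.0, 1.497]
wrist_force: [-0.6, 0.6, 1.8]
width: 0.0097
finger_force: 30.0
time: 11.25
tool_pos: [0.5932, -0.1409, 0.2075]
ee_rot: [3.139, 0.001, 1.497]
wrist_force: [-1.6, 1.3, 5.2]
width: 0.0095
finger_force: 30.0
```

```bash
python3 -m pendant '[[0,0,0.1,0,0,0,0.3],[0,0,0,0,0,0,0.4],[0,0,0,0,0,0,0.4],[0,0,2,0,0,0,0.4],[0,0,3,0,0,0,0.4],[0,0,2,0,0,0,0.4],[-2,2,0,0,0,0,0.4],[-4,2.5,0,0,0,4,0.5]]' && python3 -m pendant '[[-4,2.5,0,0,0,4,0.5],[-4,2.5,-1,0,0,4,0.5],[-2,2.5,-1,0,0,4,0.5],[0,0,-1,0,0,0,0.5],[0,0,0,0,0,0,0.5]]'
python3 - <<'E'
from fit import *
it,pt=snap('top','t5.png'); print(robot.get_obs()['tool_pos'])
caddies(it,pt,[(.428,.32,0),(.425,.1585,-.13),(.445,-.011,.27)])
im,p=snap('scene','s5.png')
x=cv2.resize(im[160:320,120:420],None,fx=2.6,fy=2.6); cv2.imwrite('pics/s5c.png',x[:,:,::-1])
E
```

```text
time: 12.05
tool_pos: [0.5338, -0.0963, 0.2758]
ee_rot: [3.142, -0.0, 1.567]
wrist_force: [-0.2, 0.1, 0.4]
width: 0.0428
finger_force: 0.0
time: 12.55
tool_pos: [0.4321, -0.0206, 0.2453]
ee_rot: [-3.14, -0.0, 1.776]
wrist_force: [-0.5, -0.9, -0.5]
width: 0.0473
finger_force: 0.0
[ 0.43283652 -0.0210958   0.24594521]
caddy 0 [0.4285 0.3199 0.015 ] yawdeg 0.9 err 66.7 of 1290.0
caddy 1 [ 0.425   0.1588 -0.1399] yawdeg -8.0 err 65.1 of 1227.0
caddy 2 [0.4561 0.025  0.7051] yawdeg 40.4 err 3095.4 of 4253.0
```

View pics/s5c.png

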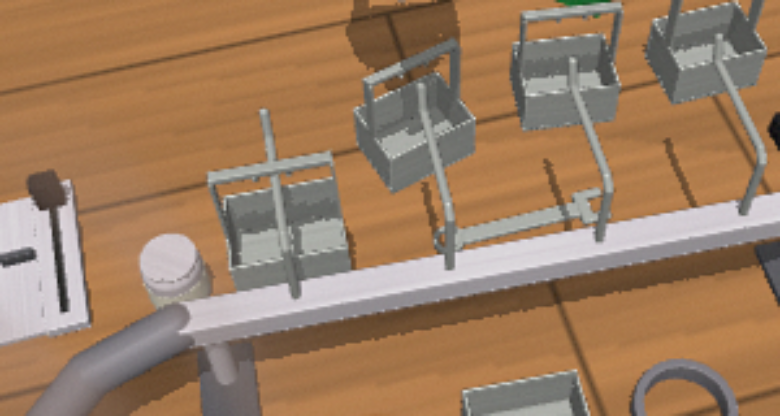

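```bash
python3 - <<'E'
import cv2
a=cv2.imread('pics/scene0.png');b=cv2.imread('pics/s5.png')
for r in [(178,232,255,305),(160,215,315,360),(148,200,368,415)]: print(cv2.absdiff(a,b)[r[0]:r[1],r[2]:r[3]].mean())
E
python3 -m pendant '[[0.3,1.7,0,0,0,3.7,0.5],[0.3,1.7,-2,0,0,0,0.5],[0,0,-3,0,0,0,0.5],[0,0,-3,0,0,0,0.5],[0,0,-2,0,0,0,0.5],[0,0,0,0,0,0,0.5]]'
```

```text
9.122592592592593
1.9435690235690235
1.8903436988543372
time: 13.25
tool_pos: [0.4377, 0.0126, 0.1434]
ee_rot: [-3.135, -0.002, 1.839]
wrist_force: [-0.2, 0.4, 0.2]
width: 0.0469
finger_force: 0.0
```

```bash
python3 - <<'E'
import cv2
a=cv2.imread('pics/scene0.png',0);b=cv2.imread('pics/s5.png',0);b4=cv2.imread('pics/s4.png',0);d=cv2.imread('pics/s3.png',0)
t=a[192:232,256:304]
for k in (d,b4,b):
    m=cv2.minMaxLoc(cv2.matchTemplate(k[160:260,220:340],t,5)); print(m[1],m[3],'expect',(36,32))
E
python3 -m pendant '[[0.1,0,-1.4,0,0,0,0.5],[0,0,0,0,0,0,0.5],[0,0,0,0,0,0,0],[0,0,0,0,0,0,0],[0,0,0,0,0,0,0],[0,0,0,0,0,0,0],[0,0,0,0,0,0,0],[0,0,0,0,0,0,0]]'
```

```text
0.9971322417259216 (36, 32) expect (36, 32)
0.822704553604126 (36, 32) expect (36, 32)
0.9005802869796753 (36, 32) expect (36, 32)
time: 14.05
tool_pos: [0.4397, 0.0131, 0.133]
ee_rot: [-3.142, 0.0, 1.841]
wrist_force: [-1.2, -0.2, 1.2]
width: 0.0093
finger_force: 30.0
```

```bash
python3 -m pendant '[[0,0,0,0,0,0,0.3],[0,0,-0.5,0,0,0,0.3],[0,0,0,0,0,0,0.3],[0,0,0,0,0,0,0],[0,0,0,0,0,0,0],[0,0,0,0,0,0,0],[0,0,0,0,0,0,0]]';python3 -m pendant '[[0,0,2,0,0,0,0],[0,0,2,0,0,0,0],[0,0,3,0,0,0,0],[0,0,3,0,0,0,0],[0,0,2,0,0,0,0],[0,0,0,0,0,0,0],[0,0,0,0,0,0,0]]'
```

```text
time: 14.75
tool_pos: [0.4397, 0.0131, 0.1277]
ee_rot: [-3.141, -0.0, 1.841]
wrist_force: [0.2, 0.1, 0.7]
width: 0.0093
finger_force: 30.0
time: 15.45
tool_pos: [0.4397, 0.0132, 0.2468]
ee_rot: [-3.141, -0.0, 1.841]
wrist_force: [0.4, -1.1, -2.3]
width: 0.0094
finger_force: 30.0
```

```bash
python3 -m pendant '[[1.1,-0.4,0,0,0,-5,0],[1.1,-0.4,0,0,0,-5,0],[1.1,-0.4,0,0,0,-5,0],[0.9,-0.37,0,0,0,-4.7,0],[0,0,0,0,0,0,0],[0,0,0,0,0,0,0],[0,0,0,0,0,0,0]]'
```

```text
time: 16.15
tool_pos: [0.4811, -0.0023, 0.2468]
ee_rot: [-3.14, -0.0, 1.498]
wrist_force: [0.5, 0.4, -3.1]
width: 0.0095
finger_force: 30.0
```

```bash
python3 -m pendant '[[2,-0.15,0,0,0,0,0],[2.5,-0.18,0,0,0,0,0],[2.5,-0.18,0,0,0,0,0],[2.5,-0.18,0,0,0,0,0],[2,-0.15,0,0,0,0,0],[0.5,-0.04,0,0,0,0,0],[0,0,0,0,0,0,0],[0,0,0,0,0,0,0]]'
```

```text
time: 16.95
tool_pos: [0.601, -0.0112, 0.2478]
ee_rot: [-3.141, -0.0, 1.497]
wrist_force: [-0.5, 1.0, -2.0]
width: 0.0097
finger_force: 30.0
```

```bash
python3 -m pendant '[[0,0,-1.5,0,0,0,0],[0,0,-1.2,0,0,0,0],[0,0,-0.7,0,0,0,0],[0,0,-0.4,0,0,0,0],[0,0,-0.2,0,0,0,0],[0,0,-0.2,0,0,0,0],[0,0,0,0,0,0,0],[0,0,0,0,0,0,0]]'
```

```text
time: 17.75
tool_pos: [0.6022, -0.0114, 0.2064]
ee_rot: [3.14, 0.0, 1.497]
wrist_force: [0.4, -0.2, -1.3]
width: 0.0096
finger_force: 30.0
```

```bash
python3 -m pendant '[[0,0,-0.2,0,0,0,0],[0,0,0,0,0,0,0],[0,0,0,0,0,0,0]]'; python3 -m pendant '[[0,0,-0.1,0,0,0,0],[0,0,0,0,0,0,0]]'
```

```text
time: 18.05
tool_pos: [0.6023, -0.0114, 0.2058]
ee_rot: [3.139, 0.0, 1.497]
wrist_force: [-2.9, 1.4, 5.8]
width: 0.0096
finger_force: 30.0
time: 18.25
tool_pos: [0.6024, -0.0113, 0.2056]
ee_rot: [3.138, 0.0, 1.497]
wrist_force: [-2.8, 1.4, 7.3]
width: 0.0098
finger_force: 30.0
```

```bash
python3 -m pendant '[[0,0,0.2,0,0,0,0.3],[0,0,0,0,0,0,0.4],[0,0,0,0,0,0,0.4],[0,0,2,0,0,0,0.4],[0,0,3,0,0,0,0.4],[0,0,2,0,0,0,0.4],[0,0,0,0,0,0,0.4]]'
python3 - <<'E'
from fit import *
it,pt=snap('top','t6.png'); print(robot.get_obs()['tool_pos'])
caddies(it,pt,[(.428,.32,0),(.425,.1585,-.13)])
im,p=snap('scene','s6.png')
x=cv2.resize(im[140:320,120:420],None,fx=2.6,fy=2.6); cv2.imwrite('pics/s6c.png',x[:,:,::-1])
E
```

```text
time: 18.95
tool_pos: [0.6033, -0.0116, 0.2782]
ee_rot: [3.135, 0.0, 1.497]
wrist_force: [0.2, -0.3, 1.5]
width: 0.0375
finger_force: 0.0
[ 0.60256358 -0.01150426  0.27578302]
caddy 0 [0.4285 0.3197 0.0124] yawdeg 0.7 err 60.0 of 1286.0
caddy 1 [ 0.4237  0.1481 -0.1227] yawdeg -7.0 err 1489.1 of 2700.0
```

View pics/s6c.png

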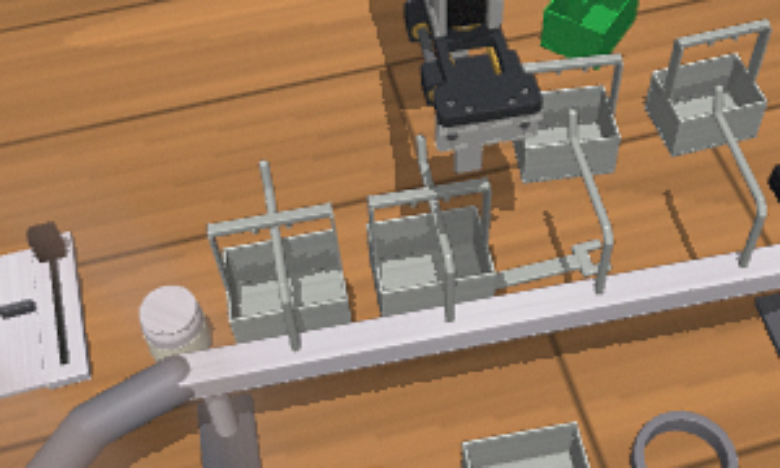

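```bash
python3 - <<'E'
import cv2
a=cv2.imread('pics/scene0.png',0);b=cv2.imread('pics/s6.png',0)
t=a[180:210,325:358]
m=cv2.minMaxLoc(cv2.matchTemplate(b[150:240,290:400],t,5)); print(m[1],m[3],'expect',(35,30))
E
python3 -m pendant '[[-3.6,1.5,0,0,0,-3.9,0.5],[-3.6,3.2,0,0,0,0,0.5],[-3.6,3.2,0,0,0,0,0.5],[-3.6,3.2,-3,0,0,0,0.5],[-3.6,3.2,-4,0,0,0,0.5],[0,0.2,-2,0,0,0,0.5],[0,0,0,0,0,0,0.5]]'
```

```text
0.9386701583862305 (35, 30) expect (35, 30)
time: 19.75
tool_pos: [0.4296, 0.1236, 0.1909]
ee_rot: [-3.132, 0.003, 1.431]
wrist_force: [-0.7, 0.5, -0.1]
width: 0.0467
finger_force: 0.0
```

```bash
python3 -m pendant '[[0,0,0,0,0,0,0.5],[0,0,0,0,0,0,0.5]]'
```

```text
time: 19.95
tool_pos: [0.4344, 0.123, 0.1972]
ee_rot: [3.14, -0.0, 1.428]
wrist_force: [0.7, 0.9, -0.0]
width: 0.0469
finger_force: 0.0
```

```bash
python3 -m pendant '[[-1.3,1.1,-2,0,0,0,0.5],[0,0,-3,0,0,0,0.5],[0,0,-2,0,0,0,0.5],[0,0,0,0,0,0,0.5],[0,0,0,0,0,0,0.5]]'
```

```text
time: 20.45
tool_pos: [0.4215, 0.1341, 0.1275]
ee_rot: [3.14, -0.0, 1.428]
wrist_force: [0.1, 0.7, -0.1]
width: 0.0469
finger_force: 0.0
```

```bash
python3 -m pendant '[[0,0,0,0,0,0,0],[0,0,0,0,0,0,0],[0,0,0,0,0,0,0],[0,0,0,0,0,0,0],[0,0,0,0,0,0,0]]';python3 -m pendant '[[0,0,2,0,0,0,0],[0,0,2,0,0,0,0],[0,0,3,0,0,0,0],[0,0,3,0,0,0,0],[0,0,2,0,0,0,0],[0,0,0,0,0,0,0],[0,0,0,0,0,0,0]]'
```

```text
time: 20.95
tool_pos: [0.4205, 0.1344, 0.1266]
ee_rot: [3.141, -0.0, 1.429]
wrist_force: [1.2, -1.0, 1.6]
width: 0.0105
finger_force: 0.4
time: 21.65
tool_pos: [0.42, 0.1343, 0.2453]
ee_rot: [-3.14, 0.001, 1.429]
wrist_force: [-0.1, -0.9, -2.6]
width: 0.0094
finger_force: 30.0
```

```bash
python3 -m pendant '[[1.5,-1.3,0,0,0,3.9,0],[1.9,-1.6,0,0,0,0,0],[1.9,-1.6,0,0,0,0,0],[1.5,-1.2,0,0,0,0,0],[0,0,0,0,0,0,0],[0,0,0,0,0,0,0],[0,0,0,0,0,0,0]]'
```

```text
time: 22.35
tool_pos: [0.4877, 0.0779, 0.2459]
ee_rot: [-3.14, -0.0, 1.497]
wrist_force: [-0.4, -0.0, -2.2]
width: 0.0097
finger_force: 30.0
```

```bash
python3 -m pendant '[[2,-0.15,0,0,0,0,0],[2.5,-0.18,0,0,0,0,0],[2.5,-0.18,0,0,0,0,0],[2.5,-0.18,0,0,0,0,0],[2,-0.15,0,0,0,0,0],[0.5,-0.08,0,0,0,0,0],[0,0,0,0,0,0,0],[0,0,0,0,0,0,0]]' && python3 -m pendant '[[0,0,-1.5,0,0,0,0],[0,0,-1.2,0,0,0,0],[0,0,-0.7,0,0,0,0],[0,0,-0.4,0,0,0,0],[0,0,-0.2,0,0,0,0],[0,0,-0.1,0,0,0,0],[0,0,0,0,0,0,0],[0,0,0,0,0,0,0]]'
```

```text
time: 23.15
tool_pos: [0.6074, 0.0687, 0.2466]
ee_rot: [-3.141, -0.0, 1.498]
wrist_force: [-0.1, 0.9, -2.7]
width: 0.0096
finger_force: 30.0
time: 23.95
tool_pos: [0.6087, 0.0682, 0.2058]
ee_rot: [3.14, -0.0, 1.497]
wrist_force: [0.5, -0.1, -2.0]
width: 0.0095
finger_force: 30.0
```

```bash
python3 -m pendant '[[0,0,-0.2,0,0,0,0],[0,0,-0.1,0,0,0,0],[0,0,0,0,0,0,0]]'
```

```text
time: 24.25
tool_pos: [0.609, 0.0681, 0.2049]
ee_rot: [3.138, -0.0, 1.497]
wrist_force: [-2.1, -1.7, 5.2]
width: 0.0094
finger_force: 30.0
```

```bash
python3 -m pendant '[[0,0,0.2,0,0,0,0.3],[0,0,0,0,0,0,0.4],[0,0,0,0,0,0,0.4],[0,0,2,0,0,0,0.4],[0,0,3,0,0,0,0.4],[0,0,2,0,0,0,0.4],[0,0,0,0,0,0,0.4]]'
python3 - <<'E'
from fit import *
it,pt=snap('top','t7.png'); print(robot.get_obs()['tool_pos'])
caddies(it,pt,[(.428,.32,0)])
im,p=snap('scene','s7.png')
x=cv2.resize(im[140:320,120:420],None,fx=2.6,fy=2.6); cv2.imwrite('pics/s7c.png',x[:,:,::-1])
E
python3 -m pendant '[[-2,1,0,0,0,5.1,0.5],[-3.4,4,0,0,0,0,0.5],[-3.4,4,0,0,0,0,0.5],[-3.4,4,0,0,0,0,0.5],[-3,4,-3,0,0,0,0.5],[-2,4,-3,0,0,0,0.5],[0,0,-1,0,0,0,0.5],[0,0,0,0,0,0,0.5]]'
```

```text
time: 24.95
tool_pos: [0.6098, 0.0683, 0.2781]
ee_rot: [3.134, -0.001, 1.497]
wrist_force: [-0.1, -0.0, 0.7]
width: 0.0377
finger_force: 0.0
[0.60908289 0.06823377 0.27571614]
caddy 0 [0.4285 0.3197 0.0128] yawdeg 0.7 err 63.6 of 1284.0
time: 25.85
tool_pos: [0.4447, 0.2635, 0.2066]
ee_rot: [-3.135, 0.004, 1.588]
wrist_force: [0.3, -0.5, 0.1]
width: 0.047
finger_force: 0.0
```

View pics/s7c.png

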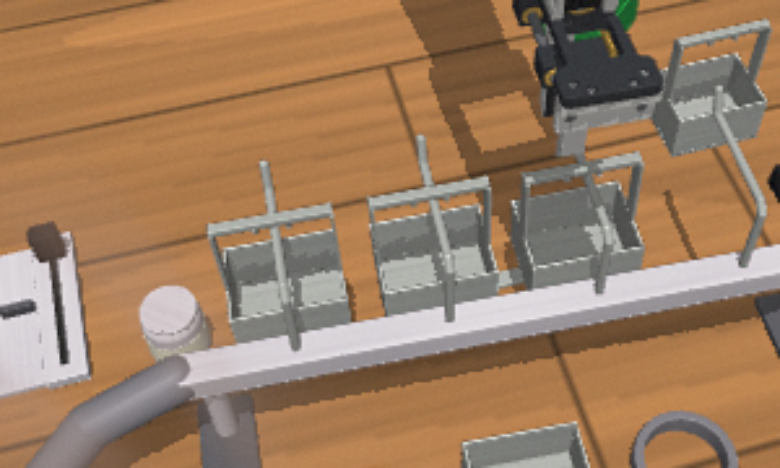

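```bash
python3 -m pendant '[[0,0,0,0,0,0,0.5],[0,0,0,0,0,0,0.5]]'
```

```text
time: 26.05
tool_pos: [0.4481, 0.263, 0.2115]
ee_rot: [3.14, -0.0, 1.584]
wrist_force: [0.7, 0.3, -0.0]
width: 0.047
finger_force: 0.0
```

```bash
python3 -m pendant '[[-1,1.6,0,0,0,0,0.5],[-0.9,1.6,-2,0,0,0,0.5],[0,0,-3,0,0,0,0.5],[0,0,-2.4,0,0,0,0.5],[0,0,-1,0,0,0,0.5],[0,0,0,0,0,0,0.5],[0,0,0,0,0,0,0.5]]'
```

```text
time: 26.75
tool_pos: [0.4292, 0.2959, 0.1283]
ee_rot: [3.139, -0.001, 1.585]
wrist_force: [0.2, 0.4, 0.2]
width: 0.0467
finger_force: 0.0
```

```bash
python3 -m pendant '[[0,0,0,0,0,0,0],[0,0,0,0,0,0,0],[0,0,0,0,0,0,0],[0,0,0,0,0,0,0],[0,0,0,0,0,0,0],[0,0,0,0,0,0,0]]';python3 -m pendant '[[0,0,2,0,0,0,0],[0,0,2,0,0,0,0],[0,0,3,0,0,0,0],[0,0,3,0,0,0,0],[0,0,2,0,0,0,0],[0,0,0,0,0,0,0],[0,0,0,0,0,0,0]]'
```

```text
time: 27.35
tool_pos: [0.4278, 0.2958, 0.1268]
ee_rot: [-3.141, 0.0, 1.586]
wrist_force: [-1.4, -0.1, 0.8]
width: 0.0097
finger_force: 30.0
time: 28.05
tool_pos: [0.4276, 0.2957, 0.2455]
ee_rot: [-3.14, 0.001, 1.586]
wrist_force: [-0.0, -0.1, -3.8]
width: 0.0094
finger_force: 30.0
```

```bash
python3 -m pendant '[[1,-1.3,0,0,0,-5.1,0],[1.6,-2,0,0,0,0,0],[1.6,-2,0,0,0,0,0],[1.6,-2,0,0,0,0,0],[1.2,-1.5,0,0,0,0,0],[0,0,0,0,0,0,0],[0,0,0,0,0,0,0],[0,0,0,0,0,0,0]]'
```

```text
time: 28.85
tool_pos: [0.497, 0.2086, 0.2456]
ee_rot: [-3.139, 0.0, 1.498]
wrist_force: [-0.6, 0.6, -3.0]
width: 0.0096
finger_force: 30.0
```

```bash
python3 -m pendant '[[2,-0.15,0,0,0,0,0],[2.5,-0.18,0,0,0,0,0],[2.5,-0.18,0,0,0,0,0],[2.5,-0.18,0,0,0,0,0],[2,-0.15,0,0,0,0,0],[0.5,-0.08,0,0,0,0,0],[0,0,0,0,0,0,0],[0,0,0,0,0,0,0]]' && python3 -m pendant '[[0,0,-1.5,0,0,0,0],[0,0,-1.2,0,0,0,0],[0,0,-0.7,0,0,0,0],[0,0,-0.4,0,0,0,0],[0,0,-0.2,0,0,0,0],[0,0,-0.1,0,0,0,0],[0,0,0,0,0,0,0],[0,0,0,0,0,0,0]]'
```

```text
time: 29.65
tool_pos: [0.6169, 0.1994, 0.2468]
ee_rot: [-3.141, -0.0, 1.498]
wrist_force: [-0.5, -0.7, -3.5]
width: 0.0095
finger_force: 30.0
time: 30.45
tool_pos: [0.6183, 0.1987, 0.2062]
ee_rot: [3.14, -0.0, 1.497]
wrist_force: [-0.3, -0.4, -1.9]
width: 0.0096
finger_force: 30.0
```

```bash
python3 -m pendant '[[0,0,-0.2,0,0,0,0],[0,0,-0.1,0,0,0,0],[0,0,0,0,0,0,0]]'
```

```text
time: 30.75
tool_pos: [0.6185, 0.1987, 0.2053]
ee_rot: [3.138, -0.001, 1.497]
wrist_force: [-2.2, -1.4, 5.1]
width: 0.0098
finger_force: 30.0
```

```bash
python3 -m pendant '[[0,0,0.2,0,0,0,0.3],[0,0,0,0,0,0,0.4],[0,0,0,0,0,0,0.4],[0,0,2,0,0,0,0.4],[0,0,3,0,0,0,0.4],[0,0,2,0,0,0,0.4],[0,0,0,0,0,0,0.4]]' && python3 -m pendant '[[-3,0,0,0,0,4.2,0.5],[-4,-2,0,0,0,0,0.5],[-4,-3,0,0,0,0,0.5],[-4,-3,0,0,0,0,0.5],[-4,-4,0,0,0,0,0.5],[0,-4.5,0,0,0,0,0.5],[0,-4.5,0,0,0,0,0.5],[0,-4.5,0,0,0,0,0.5]]' && python3 -m pendant '[[0,-4.5,0,0,0,0,0.5],[0,-4.5,0,0,0,0,0.5],[0,-4.5,0,0,0,0,0.5],[0,-4.5,0,0,0,0,0.5],[0,-4.5,0,0,0,0,0.5],[0,-4.5,0,0,0,0,0.5],[0,0,0,0,0,0,0.5],[0,0,0,0,0,0,0.5]]'
python3 - <<'E'
from h import *
im,p=snap('scene','s8.png'); print(robot.get_obs()['tool_pos'])
x=cv2.resize(im[140:320,90:450],None,fx=2.2,fy=2.2); cv2.imwrite('pics/s8c.png',x[:,:,::-1])
E
```

```text
time: 31.45
tool_pos: [0.6192, 0.1991, 0.2786]
ee_rot: [3.135, -0.002, 1.497]
wrist_force: [-0.0, -0.5, -0.6]
width: 0.0375
finger_force: 0.0
time: 32.25
tool_pos: [0.4315, -0.0528, 0.2732]
ee_rot: [-3.141, -0.0, 1.571]
wrist_force: [1.1, -0.5, 1.0]
width: 0.0468
finger_force: 0.0
time: 33.05
tool_pos: [0.432, -0.3218, 0.2724]
ee_rot: [-3.139, -0.003, 1.568]
wrist_force: [0.7, -1.2, 0.0]
width: 0.0471
finger_force: 0.0
[ 0.4322973  -0.32096627  0.27323898]
```

View pics/s8c.png

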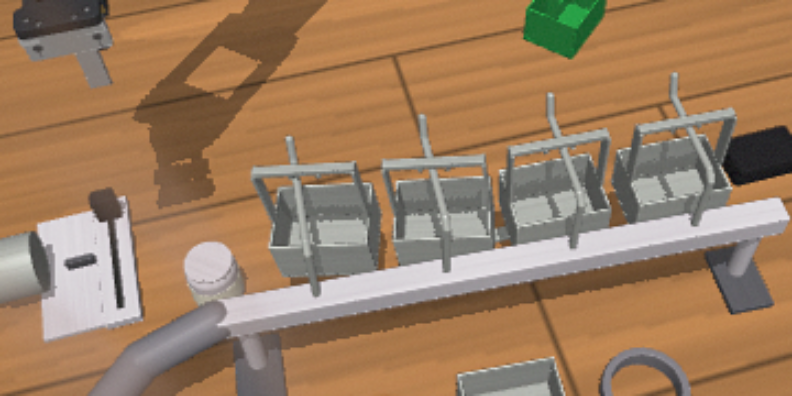

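```bash
python3 -m pendant '[[-0.6,-2.8,-4,0,0,0,0.5],[-0.6,-2.8,-4,0,0,0,0.5],[0,0,-5,0,0,0,0.5],[0,0,-4,0,0,0,0.5],[0,0,-2,0,0,0,0.5],[0,0,0,0,0,0,0.5],[0,0,0,0,0,0,0.5]]'
```

```text
time: 33.8
tool_pos: [0.4213, -0.3766, 0.0856]
ee_rot: [3.141, 0.0, 1.572]
wrist_force: [-0.5, 0.5, 0.1]
width: 0.047
finger_force: 0.0
```

```bash
python3 -m pendant '[[-0.1,0,-3,0,0,0,0.5],[0,0,-1.6,0,0,0,0.5],[0,0,0,0,0,0,0.5],[0,0,0,0,0,0,0.1],[0,0,0,0,0,0,0.1],[0,0,0,0,0,0,0.1],[0,0,0,0,0,0,0.1],[0,0,0,0,0,0,0.1]]'
```

```text
time: 34.6
tool_pos: [0.4205, -0.3783, 0.0402]
ee_rot: [3.139, 0.002, 1.571]
wrist_force: [1.0, 0.2, 4.5]
width: 0.0201
finger_force: 29.9
```

```bash
python3 -m pendant '[[1.2,0,0,0,0,0,0.1],[1.3,0,0,0,0,0,0.1],[1.3,0,0,0,0,0,0.1],[1.1,0,0,0,0,0,0.1],[0.6,0,0,0,0,0,0.1],[0,0,0,0,0,0,0.1],[0,0,0,0,0,0,0.1]]'
python3 - <<'E'
from h import *
im,p=snap('wrist','w9.png');o=robot.get_obs(); print(o['tool_pos'],o['wrist_force'])
it,pt=snap('scene','s9.png');tt,_=snap('top','t9.png')
a=cv2.resize(im[150:330,190:390],None,fx=2,fy=2,interpolation=2); b=cv2.resize(it[215:305,95:165],None,fx=4,fy=4,interpolation=2); c=cv2.resize(tt[195:275,380:445],None,fx=3,fy=3,interpolation=2)
o=np.zeros((600,800,3),np.uint8);o[:360,:400]=a;o[:360,410:690]=b;o[362:600,:195]=c[:238]
cv2.imwrite('pics/w9c.png',o[:,:,::-1])
E
```

```text
time: 35.3
tool_pos: [0.4757, -0.377, 0.0402]
ee_rot: [3.14, -0.001, 1.571]
wrist_force: [0.2, 3.3, 5.9]
width: 0.0201
finger_force: 29.9
[ 0.47565767 -0.37704977  0.04024024] [0.12934243 3.25185171 5.45699645]
```

View pics/w9c.png

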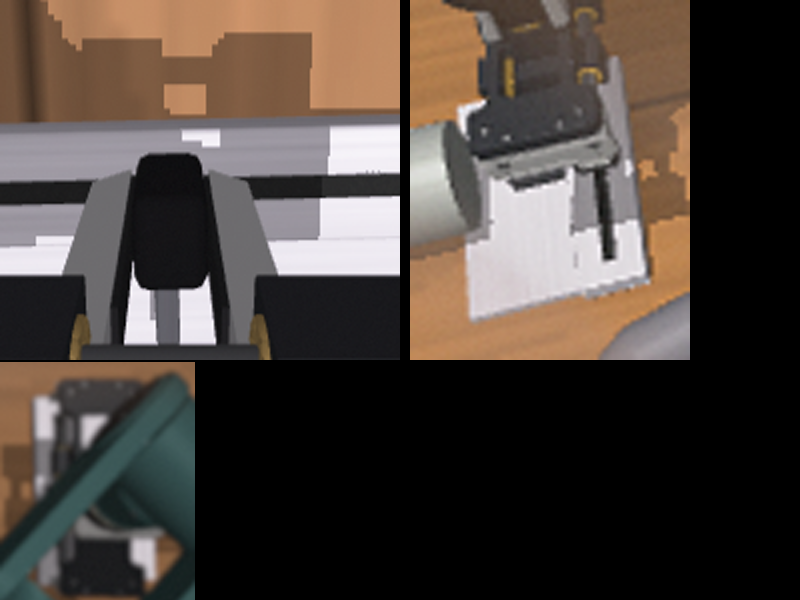

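```bash
for i in 1 2 3 4 5; do python3 -m pendant '[[0,0,0,0,0,0,0.1],[0,0,0,0,0,0,0.1],[0,0,0,0,0,0,0.1],[0,0,0,0,0,0,0.1],[0,0,0,0,0,0,0.1],[0,0,0,0,0,0,0.1],[0,0,0,0,0,0,0.1],[0,0,0,0,0,0,0.1]]' | head -2; done
python3 -m pendant '[[-1.2,0,0,0,0,0,0.1],[-1.3,0,0,0,0,0,0.1],[-1.3,0,0,0,0,0,0.1],[-1.1,0,0,0,0,0,0.1],[-0.6,0,0,0,0,0,0.1],[-0.2,0,0,0,0,0,0.1],[0,0,0,0,0,0,0.1],[0,0,0,0,0,0,0.1]]'
```

```text
time: 36.25
tool_pos: [0.4757, -0.377, 0.0402]
time: 37.05
tool_pos: [0.4757, -0.377, 0.0402]
time: 37.85
tool_pos: [0.4757, -0.3771, 0.0402]
time: 38.65
tool_pos: [0.4757, -0.3771, 0.0402]
time: 39.45
tool_pos: [0.4757, -0.377, 0.0402]
time: 40.25
tool_pos: [0.4203, -0.3783, 0.0402]
ee_rot: [3.134, 0.002, 1.57]
wrist_force: [8.5, 1.5, 3.2]
width: 0.02
finger_force: 29.9
```

Shut against the stop (8.5 N). Release, rise clear and check.

```bash
python3 -m pendant '[[0.1,0,0,0,0,0,0.1],[0,0,0,0,0,0,0.5],[0,0,0,0,0,0,0.5],[0,0,0,0,0,0,0.5],[0,0,3,0,0,0,0.5],[0,0,5,0,0,0,0.5],[0,0,5,0,0,0,0.5],[-2,0,4,0,0,0,0.5]]' && python3 -m pendant '[[-3,0,2,0,0,0,0.5],[-3,0,0,0,0,0,0.5],[-1,0,0,0,0,0,0.5],[0,0,0,0,0,0,0.5],[0,0,0,0,0,0,0.5]]'
python3 - <<'E'
from h import *
im,p=snap('scene','s10.png')
x=cv2.resize(im[140:320,90:450],None,fx=2.2,fy=2.2); cv2.imwrite('pics/s10c.png',x[:,:,::-1])
E
```

```text
time: 41.05
tool_pos: [0.3991, -0.3778, 0.2108]
ee_rot: [3.141, 0.001, 1.571]
wrist_force: [0.1, -0.4, 0.3]
width: 0.0472
finger_force: 0.0
time: 41.55
tool_pos: [0.3287, -0.3773, 0.2275]
ee_rot: [-3.141, -0.002, 1.57]
wrist_force: [-0.3, -0.2, -0.8]
width: 0.0466
finger_force: 0.0
```

View pics/s10c.png

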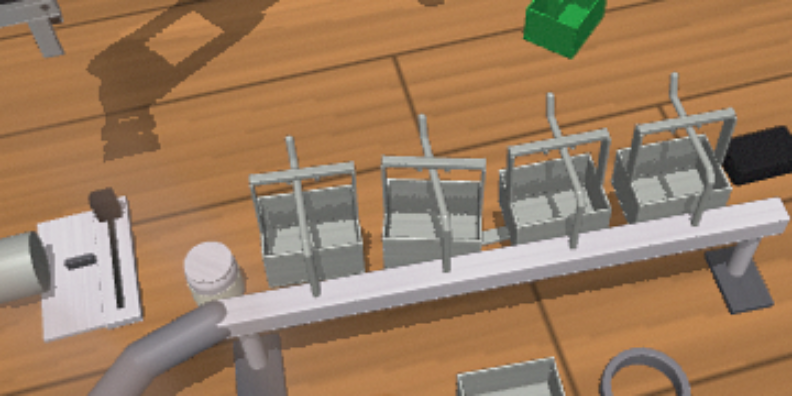

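```bash
cat > mot.py <<'E'
from h import *
pr=None
f=[]
for i in range(6):
    f.append(imaging.snapshot('scene').astype(int))
R=[(205,285,200,262),(200,270,262,315),(190,260,315,368),(180,250,368,425)]
print([[round(float(np.abs(f[i+1]-f[i])[r[0]:r[1],r[2]:r[3]].mean()),2) for r in R] for i in range(5)])
cv2.imwrite('pics/mot.png',f[-1][:,:,::-1].astype(np.uint8))
a=cv2.imread('pics/s10.png').astype(int)[:,:,::-1]; print([round(float(np.abs(f[-1]-a)[r[0]:r[1],r[2]:r[3]].mean()),2) for r in R])
E
python3 mot.py; python3 -m pendant '[[0,0,0,0,0,0,0.5],[0,0,0,0,0,0,0.5],[0,0,0,0,0,0,0.5],[0,0,0,0,0,0,0.5],[0,0,0,0,0,0,0.5],[0,0,0,0,0,0,0.5],[0,0,0,0,0,0,0.5],[0,0,0,0,0,0,0.5]]'|head -1; python3 mot.py
```

```text
[[4.41, 1.53, 1.56, 1.66], [3.95, 1.53, 1.57, 1.66], [3.25, 1.54, 1.56, 1.64], [2.15, 1.54, 1.57, 1.67], [2.47, 1.53, 1.55, 1.69]]
[7.38, 1.52, 1.55, 1.68]
time: 42.7
[[3.08, 1.5, 1.55, 1.67], [2.62, 1.51, 1.58, 1.68], [2.08, 1.54, 1.55, 1.66], [2.02, 1.54, 1.55, 1.65], [2.42, 1.53, 1.56, 1.65]]
[4.02, 1.55, 1.6, 1.7]
```

```bash
for i in 1 2 3 4 5 6 7 8 9 10 11 12; do python3 -m pendant '[[0,0,0,0,0,0,0.5],[0,0,0,0,0,0,0.5],[0,0,0,0,0,0,0.5],[0,0,0,0,0,0,0.5],[0,0,0,0,0,0,0.5],[0,0,0,0,0,0,0.5],[0,0,0,0,0,0,0.5],[0,0,0,0,0,0,0.5]]'|head -1; done; python3 mot.py
python3 - <<'E'
import cv2
im=cv2.imread('pics/mot.png'); cv2.imwrite('pics/motc.png',cv2.resize(im[140:320,90:450],None,fx=2.2,fy=2.2))
E
```

```text
time: 43.8
time: 44.6
time: 45.4
time: 46.2
time: 47.0
time: 47.8
time: 48.6
time: 49.4
time: 50.2
time: 51.0
time: 51.8
time: 52.6
[[1.58, 1.54, 1.57, 1.62], [1.58, 1.58, 1.56, 1.64], [1.58, 1.57, 1.57, 1.64], [1.58, 1.54, 1.56, 1.66], [1.57, 1.56, 1.6, 1.62]]
[5.01, 1.53, 1.58, 1.65]
```

View pics/motc.png

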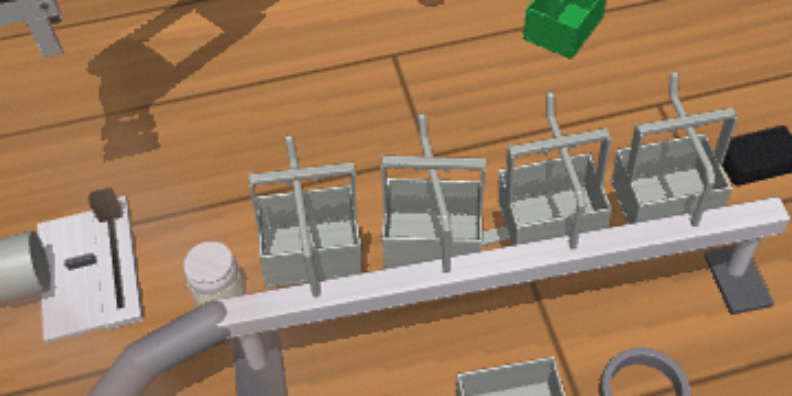

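Run:
```python
from h import *
from scipy.optimize import least_squares
p=imaging.camera_params('scene')
a=-.0731;h=np.array([np.cos(a),np.sin(a),0]);n=np.array([-np.sin(a),np.cos(a),0]);z=np.array([0,0,1.])
mid=[(.5933,-.1661),(.6028,-.0364),(.6123,.0932),(.6218,.2229)]
pts={'0now':(0,(250,179),(355,168)),'1now':(1,(383,161),(486,163)),'2now':(2,(509,152),(608,135)),'3now':(3,(633,131),(735,114)),'0s8':(0,(254,171),(357,167)),'1s8':(1,(384,161),(487,159))}
for k,(i,l,r) in pts.items():
    U=np.array([l,r])/2.2+[90,140]
    def f(q):
        c=np.array([*mid[i],.214])+q[0]*h+q[1]*n; d=np.cos(q[2])*n+np.sin(q[2])*z
        return np.r_[w2px(p,c-.05*d)-U[0],w2px(p,c+.05*d)-U[1]]
    o=least_squares(f,[0,0,0]); print(k,o.x[:2].round(4),'tilt deg',np.degrees(o.x[2]).round(1),np.abs(o.fun).max().round(2))
```

```text
0now [-0.0134  0.0104] tilt deg -5.6 0.11
1now [-0.0008  0.0062] tilt deg -15.3 0.96
2now [ 0.0014 -0.0018] tilt deg 0.4 0.08
3now [ 0.0014 -0.0034] tilt deg 2.1 1.18
0s8 [-0.0181  0.0141] tilt deg -11.9 0.37
1s8 [-0.0031  0.0076] tilt deg -12.3 0.72
```

```bash
cat > hf.py <<'E'
from fit import *
from scipy.spatial.transform import Rotation as Ro
RK=(.6724,.0237,-.0731)
hooks=[-.195,-.065,.065,.195]
def fixed(i):
    y=hooks[i]; B=[box(-.113,.0,y-.004,y+.004,.202,.210),box(-.117,-.109,y-.004,y+.004,.202,.232),box(-.004,.004,y-.004,y+.004,.125,.21),box(-.015,.015,-.295,.295,.095,.125)]
    return [T(*RK,b) for b in B]
def cad(i,q):
    dx,s,yaw,roll,pitch=q; R=Ro.from_euler('ZXY',[RK[2]+yaw,roll,pitch]).as_matrix()
    H=T(*RK,[(-.065+dx,hooks[i],.210)])[0]
    return [(np.array(b)-[0,-s,.131])@R.T+H for b in BX]   # bar centre at +s along bar from hook: local contact y=-s
def ren(p,hulls,roi):
    u0,u1,v0,v1=roi; m=np.zeros(((v1-v0)*S,(u1-u0)*S),np.uint8)
    for b in hulls:
        uv=np.array([w2px(p,X) for X in b]); uv=((uv-[u0-.5,v0-.5])*S-.5)
        cv2.fillConvexPoly(m,cv2.convexHull(np.round(uv*16).astype(np.int32)),1,shift=4)
    return cv2.resize(m.astype(np.float32),None,fx=1/S,fy=1/S,interpolation=cv2.INTER_AREA)
def hung(views,i):
    D=[]
    for im,p in views:
        reg=np.array([w2px(p,X) for X in T(*RK,box(-.125,-.015,hooks[i]-.064,hooks[i]+.064,.075,.22))])
        a=reg.min(0).astype(int)-2;b=reg.max(0).astype(int)+3; roi=(a[0],b[0],a[1],b[1])
        w=ren(p,[T(*RK,box(-.125,-.015,hooks[i]-.064,hooks[i]+.064,.075,.22))],roi)
        r=im[a[1]:b[1],a[0]:b[0]].astype(int); m=(((r.max(2)-r.min(2))<30)&(r.max(2)>45)).astype(np.float32)
        D.append((p,roi,w,m))
    fx=fixed(i)
    f=lambda q:sum(float((np.abs(ren(p,fx+cad(i,q),roi)-m)*w).sum()) for p,roi,w,m in D)+ 2e4*max(0,abs(q[1])-.012)
    best=None
    for r0 in(-.2,0,.2):
        q0=np.array([0,0,0,r0,0.]); s=np.vstack([q0]+[q0+np.eye(5)[k]*[.012,.006,.08,.1,.1][k] for k in range(5)])
        o=minimize(f,q0,method='Nelder-Mead',options=dict(initial_simplex=s,xatol=1e-4,fatol=.1,maxiter=400))
        if best is None or o.fun<best.fun: best=o
    q=best.x; print('hook',i,'dx,s mm',(q[:2]*1000).round(1),'yaw,roll,pitch deg',np.degrees(q[2:]).round(1),'cost',round(best.fun,1),'level',round(f(q*[1,1,1,0,0]),1))
E
python3 - <<'E'
from hf import *
V=[snap('top','t11.png'),snap('scene','s11.png')]
for i in range(4): hung(V,i)
E
```

```text
hook 0 dx,s mm [-13.5   8.4] yaw,roll,pitch deg [-1.6 -2.7 -0.2] cost 567.9 level 761.8
hook 1 dx,s mm [-1.4  3.9] yaw,roll,pitch deg [-13.3  -1.    0.1] cost 566.0 level 608.4
hook 2 dx,s mm [ 0.3 -1.5] yaw,roll,pitch deg [-0.2  1.7  0.5] cost 1003.4 level 1106.8
hook 3 dx,s mm [ 0.1 -1.7] yaw,roll,pitch deg [-0.9  1.7 -0.4] cost 529.4 level 636.4
```

Run:
```python
from hf import *
p=imaging.camera_params('scene')
for n in('s7','s8'):
    V=[(cv2.imread(f'pics/{n}.png')[:,:,::-1],p)]; print(n)
    for i in (0,1)+((2,3) if n=='s8' else ()): hung(V,i)
```

```text
s7
hook 0 dx,s mm [-0.6  0.1] yaw,roll,pitch deg [ 0.2  1.3 -0.3] cost 174.5 level 207.0
hook 1 dx,s mm [-0.8 -0.9] yaw,roll,pitch deg [-0.7  1.9 -0.3] cost 262.8 level 350.1
s8
hook 0 dx,s mm [-19.6  10.9] yaw,roll,pitch deg [-14.    7.2   1.2] cost 179.2 level 547.7
hook 1 dx,s mm [-1.8  4.2] yaw,roll,pitch deg [-12.1   6.4   0.3] cost 435.6 level 734.4
hook 2 dx,s mm [ 0.3 -2.5] yaw,roll,pitch deg [-0.5  2.1 -0.2] cost 624.1 level 708.7
hook 3 dx,s mm [ 0.5 -2.6] yaw,roll,pitch deg [-0.7  2.3 -0.1] cost 358.6 level 448.7
```

All four caddies hang level and still. One was knocked around 32 s and was still swinging when I opened the gate, so I'll repeat the open–hold–shut cycle now that everything is still.

```bash
python3 -m pendant '[[3,0,0,0,0,0,0.5],[3,0,-2,0,0,0,0.5],[3,0,-4,0,0,0,0.5],[0.2,0,-4,0,0,0,0.5],[0,0,-4,0,0,0,0.5],[0,0,-1,0,0,0,0.5],[0,0,0,0,0,0,0.5],[0,0,0,0,0,0,0.5]]'
```

```text
time: 53.8
tool_pos: [0.4214, -0.3788, 0.081]
ee_rot: [3.139, 0.003, 1.57]
wrist_force: [0.2, 0.2, 0.7]
width: 0.0469
finger_force: 0.0
```

```bash
python3 -m pendant '[[-0.1,0,-3,0,0,0,0.5],[0,0,-1.1,0,0,0,0.5],[0,0,0,0,0,0,0.5],[0,0,0,0,0,0,0.1],[0,0,0,0,0,0,0.1],[0,0,0,0,0,0,0.1],[0,0,0,0,0,0,0.1],[0,0,0,0,0,0,0.1]]' && python3 -m pendant '[[1.2,0,0,0,0,0,0.1],[1.3,0,0,0,0,0,0.1],[1.3,0,0,0,0,0,0.1],[1.1,0,0,0,0,0,0.1],[0.6,0,0,0,0,0,0.1],[0,0,0,0,0,0,0.1],[0,0,0,0,0,0,0.1]]'
```

```text
time: 54.6
tool_pos: [0.4205, -0.3781, 0.0389]
ee_rot: [3.139, 0.002, 1.571]
wrist_force: [2.1, 1.4, 2.0]
width: 0.02
finger_force: 29.9
time: 55.3
tool_pos: [0.4759, -0.3769, 0.0388]
ee_rot: [3.14, -0.001, 1.571]
wrist_force: [0.5, 3.1, 4.9]
width: 0.0198
finger_force: 29.9
```

```bash
for i in 1 2 3 4 5; do python3 -m pendant '[[0,0,0,0,0,0,0.1],[0,0,0,0,0,0,0.1],[0,0,0,0,0,0,0.1],[0,0,0,0,0,0,0.1],[0,0,0,0,0,0,0.1],[0,0,0,0,0,0,0.1],[0,0,0,0,0,0,0.1],[0,0,0,0,0,0,0.1]]' | head -1; done
python3 -m pendant '[[-1.2,0,0,0,0,0,0.1],[-1.3,0,0,0,0,0,0.1],[-1.3,0,0,0,0,0,0.1],[-1.1,0,0,0,0,0,0.1],[-0.6,0,0,0,0,0,0.1],[-0.2,0,0,0,0,0,0.1],[0,0,0,0,0,0,0.1],[0,0,0,0,0,0,0.1]]' && python3 -m pendant '[[0.1,0,0,0,0,0,0.1],[0,0,0,0,0,0,0.5],[0,0,0,0,0,0,0.5],[0,0,0,0,0,0,0.5],[0,0,3,0,0,0,0.5],[0,0,5,0,0,0,0.5],[0,0,5,0,0,0,0.5],[-2,0,4,0,0,0,0.5]]' && python3 -m pendant '[[-3,0,2,0,0,0,0.5],[-3,0,0,0,0,0,0.5],[-1,0,0,0,0,0,0.5],[0,0,0,0,0,0,0.5],[0,0,0,0,0,0,0.5]]'
python3 mot.py
python3 - <<'E'
from h import *
a=cv2.imread('pics/s10.png');b=cv2.imread('pics/mot.png')
print('gate region diff',cv2.absdiff(a,b)[220:300,105:155].mean())
from hf import *
V=[snap('top','t12.png'),snap('scene','s12.png')]
for i in range(4): hung(V,i)
E
```

```text
time: 56.1
time: 56.9
time: 57.7
time: 58.5
time: 59.3
time: 60.1
tool_pos: [0.4202, -0.3782, 0.0388]
ee_rot: [3.134, 0.002, 1.57]
wrist_force: [10.0, 1.6, 2.0]
width: 0.02
finger_force: 29.9
time: 60.9
tool_pos: [0.399, -0.3778, 0.2098]
ee_rot: [3.141, 0.001, 1.571]
wrist_force: [-0.6, -0.6, 0.1]
width: 0.0469
finger_force: 0.0
time: 61.4
tool_pos: [0.3287, -0.3774, 0.2266]
ee_rot: [-3.141, -0.002, 1.57]
wrist_force: [0.1, -0.5, -0.7]
width: 0.0472
finger_force: 0.0
[[1.59, 1.54, 1.55, 1.65], [1.57, 1.52, 1.58, 1.66], [1.59, 1.54, 1.53, 1.66], [1.58, 1.52, 1.56, 1.64], [1.59, 1.56, 1.57, 1.64]]
[5.02, 1.54, 1.55, 1.68]
gate region diff 1.50625
hook 0 dx,s mm [-13.7   8.6] yaw,roll,pitch deg [-1.4 -3.2 -0.2] cost 570.6 level 779.7
hook 1 dx,s mm [-1.3  3.8] yaw,roll,pitch deg [-13.1  -1.    0. ] cost 569.3 level 607.2
hook 2 dx,s mm [ 0.3 -1.5] yaw,roll,pitch deg [-0.5  1.8  0.5] cost 1003.5 level 1105.5
hook 3 dx,s mm [ 0.4 -1.6] yaw,roll,pitch deg [-0.8  1.8 -0.1] cost 523.1 level 623.2
```

```bash
python3 -c "
from bench import robot
print(robot.close_job())"
```

```text
the job is handed in; nothing more can be done
None
```

I hung all four steel caddies level and still on the rack, held the gate at the mark plate for about four seconds, shut it fully, and handed the job in at about 62 s; no verdict came back. One caddy was knocked and still swinging at the first gate opening, so I repeated the open–hold–shut cycle once all were still.

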